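# Seat the raised syringe plunger and start the leak test

### The job

One of the three upright syringes has its blue-topped plunger standing out, showing its orange rod: with the fingertips push that plunger gently down until it is fully home, then press the green button on the white tester down and let it spring back. Only touch and press, never pull or lift; leave the other two syringes, the yellow and red buttons, the jar and the stopper alone and the holders where they stand, and finish with the hand clear.

Things in the scene. Friction and masses are not known exactly. Their poses are not given: they have to be found in the camera images.
- plunger_out (a joint): How far the blue-topped plunger stands out of its barrel, in m: 0 = fully home (the blue disc rests on the flange), growing as it comes up, 0.050 at most. It slides straight up and down, needs about 4 N to move, stays where it is left and meets a hard stop at 0. This is the one that stands out at the start, by 24 to 34 mm, showing its orange rod below the blue disc.
- plunger_out_top (a point): Centre of the top face of that syringe's blue thumb disc (28 mm across, 6 mm thick). It is 110 mm above the bench when home, plus the plunger's joint value. This is the plunger to push home.
- holder_out: Square dark steel holder block, 56 x 56 x 28 mm, 0.8 kg, loose on the bench, with a white syringe barrel (23 mm across, wider finger flange 22 x 40 mm at 100 to 104 mm height) fixed upright in its middle. Origin at the centre of the block's underside, z up. It carries the syringe whose plunger stands out.
- plunger_in1 (a joint): How far the blue-topped plunger stands out of its barrel, in m: 0 = fully home (the blue disc rests on the flange), growing as it comes up, 0.050 at most. It slides straight up and down, needs about 4 N to move, stays where it is left and meets a hard stop at 0. Already home at the start: leave alone.
- plunger_in1_top (a point): Centre of the top face of that syringe's blue thumb disc (28 mm across, 6 mm thick). It is 110 mm above the bench when home, plus the plunger's joint value. Leave alone.
- holder_in1: Square dark steel holder block, 56 x 56 x 28 mm, 0.8 kg, loose on the bench, with a white syringe barrel (23 mm across, wider finger flange 22 x 40 mm at 100 to 104 mm height) fixed upright in its middle. Origin at the centre of the block's underside, z up. Leave alone.
- plunger_in2 (a joint): How far the blue-topped plunger stands out of its barrel, in m: 0 = fully home (the blue disc rests on the flange), growing as it comes up, 0.050 at most. It slides straight up and down, needs about 4 N to move, stays where it is left and meets a hard stop at 0. Already home at the start: leave alone.
- plunger_in2_top (a point): Centre of the top face of that syringe's blue thumb disc (28 mm across, 6 mm thick). It is 110 mm above the bench when home, plus the plunger's joint value. Leave alone.
- holder_in2: Square dark steel holder block, 56 x 56 x 28 mm, 0.8 kg, loose on the bench, with a white syringe barrel (23 mm across, wider finger flange 22 x 40 mm at 100 to 104 mm height) fixed upright in its middle. Origin at the centre of the block's underside, z up. Leave alone.
- button_green (a joint): How far the button is pressed down, in m: 0 = up, 0.006 = fully down. It springs back when let go; it starts to move at about 1.5 N and is fully down at about 5 N. 
- button_green_top (a point): Centre of the top face of the green push button (cap 28 mm across), 77 mm above the bench when not pressed; moves down with it. The cap stands 10 mm above a black collar 44 mm across, whose own top is 67 mm above the bench on the console. 
- button_yellow (a joint): How far the button is pressed down, in m: 0 = up, 0.006 = fully down. It springs back when let go; it starts to move at about 1.5 N and is fully down at about 5 N. Leave alone.
- button_yellow_top (a point): Centre of the top face of the yellow push button (cap 28 mm across), 77 mm above the bench when not pressed; moves down with it. The cap stands 10 mm above a black collar 44 mm across, whose own top is 67 mm above the bench on the console. Leave alone.
- button_red (a joint): How far the button is pressed down, in m: 0 = up, 0.006 = fully down. It springs back when let go; it starts to move at about 1.5 N and is fully down at about 5 N. Leave alone.
- button_red_top (a point): Centre of the top face of the red push button (cap 28 mm across), 77 mm above the bench when not pressed; moves down with it. The cap stands 10 mm above a black collar 44 mm across, whose own top is 67 mm above the bench on the console. Leave alone.
- console: White leak tester box, fixed, 130 (x) x 220 (y) x 55 (z) mm, with a dark display strip along the far side of its top and three push buttons in a row 64 mm apart along its y, 20 mm to the -x side of its middle; the colours come in any order. Origin at the centre of its underside.
- jar_mid (a point): Loose white jar with a blue cap, 44 mm across, 60 mm high, standing on the bench; this is its centre, 30 mm up. Leave alone.
- stopper_mid (a point): Loose blue stopper, 40 mm across at the foot, 24 mm at the top, 40 mm high, standing on the bench; this is its centre, 20 mm up. Leave alone.
Mind the look-alikes: they are no part of the job. Leave any purple look-alike of the holder_out alone.

How it is judged:
By the outcome, as a careful person would: the job done as asked, in the order asked, and still so for the second after the job is handed in, with the robot touching nothing.
It also fails if it takes over 38 s, if anything falls off the work surface, if the arm or the gripper's body presses on something with over 40 N, if the wrist force passes 120 N, or if a joint passes its speed limit or range.

### The arm

A 6-joint arm with a two-finger parallel gripper is mounted at the origin on the work surface. World frame = base frame: x ahead of the robot, y to its left, z up, the work surface at z = 0. Lengths are in m, angles in rad, forces in N, time in s.
With the tool pointing down it reaches from about 0.225 to 0.875 m from the base axis. Payload 3.4 kg.
Tool frame: the origin (TCP) lies between the finger pads; the fingertips stand 17 mm ahead of it and the grasp point (between the pads) lies 2 mm behind it; y points along the fingers, z is the direction in which the jaws open and shut, and the axes are right-handed (so a half turn about y gives the same grasp; the last joint's range is limited). The gripper opens to 85 mm and grips with 20 to 120 N. Pads are 22 mm wide; open, the fingers measure 114 mm over their backs; the gripper's body (76 mm by 85 mm) begins 54 mm behind the grasp point. The pads swing forward as they close: fully open they stand 13 mm farther back than shut.
Start: joints at [-1.358, 0.276, 1.505, -0, 1.361, -0.121], TCP at [0.188, -0.543, 0.248] pointing down, gripper open.
Joint ranges: [-2.89, 2.89], [-0.75, 2.08], [0.22, 2.7], [-1.18, 4.32], [0.11, 2.71], [-2.7, 2.7]. Speed limits (rad/s): [2.57, 2.57, 3.14, 3.14, 3.14, 3.14].

### API

Orientations are given as a unit quaternion [w, x, y, z].
In Python, from rig import manip, get_image, camera_model, sign_off, spot_in, silhouettes, spot_point gives the robot as it stands.
- The arm moves only by the tool jog_arm, never from a script. Its argument "targets" is a list of rows, each a list of 3 entries, a list of its own where there are three numbers: the finger opening in m, from 0 to 0.0854, then the shift along the world's x, y, z in m, then the turn about the world's z in rad. In form: [[claw, [x, y, z], spin], ...]. A call has 1 to 10 rows; each row shifts and turns the commanded pose from where the row before left it; what a row does not reach is not made up. A row lasts 1/8 s, in which the tool goes at most 62.5 mm and 10.7 degrees, less where a joint would pass 70% of its speed; a pose out of reach is approached as far as the arm can. A call with a gripper value outside its range is refused whole. The fingers move at their own pace and stop on an object; "force" is the grip in N (left out, the last holds). Time passes only in rows, so rows that do not move let the fingers close. It gives the time, the measured TCP pose, the force and the opening at its end, in the units of the state.
- manip.get_state(): the state, without advancing time (a new reading comes with each control period).
- get_image(name): name is "scene" or "top"; returns (picture, depth): 480x640x3 uint8, red, green, blue; 480x640 float32, m along the optical axis (not along the pixel's ray), 0 where there is no reading.
- camera_model(name): a dict with "mtx" (3x3 intrinsics, pixels), "world_from_camera" (4x4, takes a point from camera to world coordinates). Camera axes: x right, y up, looking along -z (the intrinsics and any distortion apply to the point x, -y, -z); pixel columns grow to the right and rows downward; lengths in m; the calibration is good to about 2 mm. A picture is of the moment at which its call begins. camera_model takes no time and is no camera call.
- sign_off(): hands the job in, once; it reports no verdict.
Trained networks look in the newest picture that a camera, given by its name, has taken for a name from the list of things; names that differ only in an ending like _2 or _b are one class to them, and where a whole thing is asked for, a point or a joint stands for the part that bears it (a point fixed in the world has none). Each returns a list of dicts, best first, with "score" (0 to 1); they miss things now and then, are a little off and sometimes report something else, mostly with a low value. They report only what shows in the picture. A call takes as long as a camera call. They do not tell look-alikes from the thing itself.
- spot_in(name, camera): "position" ([column, row] in pixels, amid what is visible of it).
- silhouettes(name, camera): "mask" (480x640 bool, what is visible of it) and "position" ([column, row] in pixels, amid what is visible of it).
- spot_point(name, camera): "position" ([column, row] in pixels: a listed point, or the origin of a listed thing).
The state is a dict: "clock": time; "qpos": joint angles; "qd": joint speeds; "effort": joint torques, N m; "position": TCP position; "ee_rot": TCP orientation; "contact_force": force on the tool from outside, world axes, zero at the start; "moment": the same for the moment, N m; "width": finger opening in m.
Only numpy, scipy, OpenCV 4.12 (cv2) and the standard library are available. Lean on these libraries where they do the work, as an engineer would, in place of code of your own. Each camera call takes 0.05 s, during which the arm holds its last target.

## Working session

There is one attempt and no reset: what is moved stays moved. The work goes in short steps, Python scripts to look and compute and a tool call to move; the robot and the scene stay as the last step left them, time stands still between calls to the robot, and variables do not carry over. Pictures are saved under pics/ and viewed, and the job is handed in when it is done.

Besides the shell and the picture viewer there is one more tool, called after "Call:" as name([rows], argument=value, ...), one row to a line, values as JSON. jog_arm: Moves the arm, as the interface text tells. Its arguments: {"type":"object","properties":{"targets":{"type":"array","items":{"type":"array"}},"force":{"type":"number"}},"required":["targets"]}

```bash
mkdir -p pics
cat > h.py <<'E'
import numpy as np, cv2
from rig import manip,get_image,camera_model,sign_off,spot_in,silhouettes,spot_point
def save(n,im): cv2.imwrite('pics/'+n+'.png',cv2.cvtColor(im,cv2.COLOR_RGB2BGR))
def ray(cam,p):
    m=camera_model(cam);K=np.array(m['mtx']);T=np.array(m['world_from_camera'])
    d=np.array([(p[0]-K[0,2])/K[0,0],-(p[1]-K[1,2])/K[1,1],-1.]);return T[:3,3],T[:3,:3]@d
def atz(cam,p,z):
    o,d=ray(cam,p);return o+d*(z-o[2])/d[2]
def atd(cam,p,dep):
    o,d=ray(cam,p);return o+d*dep
E
python3 - <<'E'
from h import *
for c in('scene','top'):
    im,d=get_image(c);save(c+'0',im);np.save(c+'.npy',d);np.save(c+'im.npy',im)
    print(c,{k:np.round(v,3).tolist() if k!='x' else v for k,v in camera_model(c).items() if k in('mtx','world_from_camera')},[k for k in camera_model(c)])
    for n in('plunger_out_top','button_green_top','holder_out'):
        print(n,[(np.round(r['position'],1).tolist(),round(r['score'],2)) for r in spot_point(n,c)])
print(manip.get_state())
E
```

```text
scene {'mtx': [[622.706, 0.0, 324.164], [0.0, 622.706, 248.51], [0.0, 0.0, 1.0]], 'world_from_camera': [[-0.521, -0.508, 0.686, 1.421], [0.854, -0.304, 0.423, 0.496], [-0.006, 0.806, 0.592, 0.818], [0.0, 0.0, 0.0, 1.0]]} ['mtx', 'world_from_camera']
plunger_out_top [([380.9, 216.4], 0.66), ([358.4, 245.6], 0.55)]
button_green_top [([246.2, 209.8], 0.61)]
holder_out [([375.8, 256.9], 0.94), ([354.4, 300.6], 0.68)]
top {'mtx': [[473.448, 0.0, 321.814], [0.0, 473.448, 241.228], [0.0, 0.0, 1.0]], 'world_from_camera': [[-0.02, 0.997, -0.076, 0.548], [-0.999, -0.022, -0.029, -0.041], [-0.031, 0.076, 0.997, 0.84], [0.0, 0.0, 0.0, 1.0]]} ['mtx', 'world_from_camera']
plunger_out_top [([292.8, 345.3], 0.81), ([269.0, 244.2], 0.78)]
button_green_top [([469.1, 286.1], 0.51)]
holder_out [([469.1, 287.0], 0.74), ([299.4, 335.7], 0.7), ([274.9, 252.4], 0.62)]
{'clock': 0.4, 'qpos': array([-1.35797341e+00,  2.76018333e-01,  1.50507083e+00, -9.09870034e-06,
        1.36066837e+00, -1.20984262e-01]), 'qd': array([ 0.00089614, -0.00098524, -0.00160772, -0.00142481,  0.0009912 ,
       -0.0018777 ]), 'effort': array([-1.01101643e-03, -4.16173196e+01, -2.45743954e+01, -6.43341764e-05,
        3.29154042e-03,  5.24822084e-06]), 'position': array([ 0.18838874, -0.54323233,  0.24819227]), 'ee_rot': array([ 0.11746633, -0.11747797,  0.69733873, -0.69722255]), 'contact_force': array([-0.39284476, -0.16948833,  0.22523161]), 'moment': array([-0.03080721,  0.00984405, -0.02663036]), 'width': 0.08539932796225569}
```

View pics/scene0.png

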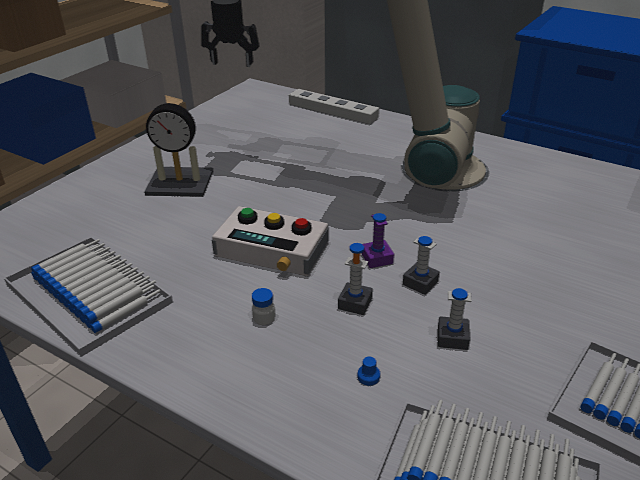

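View pics/top0.png

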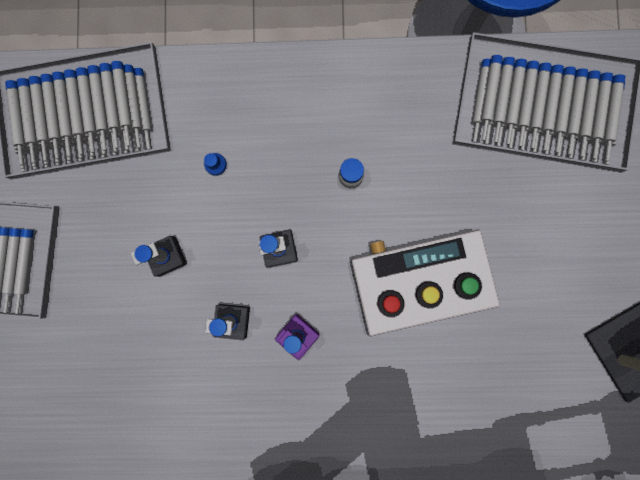

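Lookalikes for the raised plunger in the scene view: black holder with orange rod (357,248), which matches the description. The others are the purple holder (379,217), the black home syringe (425,241) and the black home syringe (459,294). In the top view the target is (269,244). The green button is at scene (247,215), top (468,286). Next: a close crop and measurements.

Run:
```python
from h import *
im=np.load('sceneim.npy');a=im[200:350,300:500];a=cv2.resize(a,None,fx=4,fy=4,interpolation=cv2.INTER_CUBIC)
save('crop',a)
def blob(c,seed,f,r=18):
    im=np.load(c+'im.npy').astype(int);d=np.load(c+'.npy');m=f(im).astype(np.uint8)
    n,l,s,ce=cv2.connectedComponentsWithStats(m);x,y=seed
    k=l[y,x];mm=l==k;print(c,'seed',seed,im[y,x],'area',s[k][4],s[k][:4],'cen',ce[k],'dep',np.median(d[mm]));return ce[k],np.median(d[mm])
blue=lambda i:(i[...,2]>110)&(i[...,2]>1.6*i[...,0])&(i[...,1]>45)
gr=lambda i:(i[...,1]>70)&(i[...,1]>1.5*i[...,0])&(i[...,1]>1.3*i[...,2])
for c,s,f in(('top',(269,244),blue),('scene',(357,248),blue),('top',(292,345),blue),('top',(218,327),blue),('top',(144,254),blue),('top',(468,286),gr),('scene',(247,213),gr)):
    ce,d=blob(c,s,f);print('   by depth',atd(c,ce,d).round(4)); 
    for z in((.077,) if f is gr else (.137,.139,.110)):print('   z',z,atz(c,ce,z).round(4))
```

```text
top seed (269, 244) [ 51 100 179] area 259 [260 235  18  18] cen [268.4015444  243.45559846] dep 0.70461506
   by depth [0.5998 0.0587 0.1403]
   z 0.137 [0.6    0.0592 0.137 ]
   z 0.139 [0.5999 0.0589 0.139 ]
   z 0.11 [0.602 0.063 0.11 ]
scene seed (357, 248) [ 15  71 149] area 100 [350 243  15   9] cen [356.64 246.62] dep 1.1492996
   by depth [0.6002 0.06   0.1393]
   z 0.137 [0.5974 0.0585 0.137 ]
   z 0.139 [0.5998 0.0598 0.139 ]
   z 0.11 [0.5647 0.0411 0.11  ]
top seed (292, 345) [ 54 106 174] area 265 [283 335  19  19] cen [291.88301887 344.18113208] dep 0.72199535
   by depth [0.4472 0.0288 0.1103]
   z 0.137 [0.4509 0.0262 0.137 ]
   z 0.139 [0.4512 0.026  0.139 ]
   z 0.11 [0.4472 0.0288 0.11  ]
top seed (218, 327) [ 51  99 178] area 243 [209 319  18  18] cen [217.34979424 327.1563786 ] dep 0.7271736
   by depth [0.4748 0.1431 0.1105]
   z 0.137 [0.4775 0.1364 0.137 ]
   z 0.139 [0.4777 0.1359 0.139 ]
   z 0.11 [0.4748 0.1432 0.11  ]
top seed (144, 254) [ 40  85 169] area 229 [135 245  17  18] cen [142.58951965 253.26637555] dep 0.739623
   by depth [0.5909 0.2604 0.1103]
   z 0.137 [0.5893 0.2494 0.137 ]
   z 0.139 [0.5892 0.2486 0.139 ]
   z 0.11 [0.5909 0.2606 0.11  ]
top seed (468, 286) [ 75 145  93] area 230 [462 278  17  17] cen [469.9        285.69565217] dep 0.7527792
   by depth [ 0.5301 -0.2532  0.0776]
   z 0.077 [ 0.5301 -0.2533  0.077 ]
scene seed (247, 213) [ 44 125  65] area 62 [241 208  12   7] cen [246.61290323 210.79032258] dep 1.3647801
   by depth [ 0.5319 -0.2515  0.0769]
   z 0.077 [ 0.532  -0.2514  0.077 ]
```

View pics/crop.png

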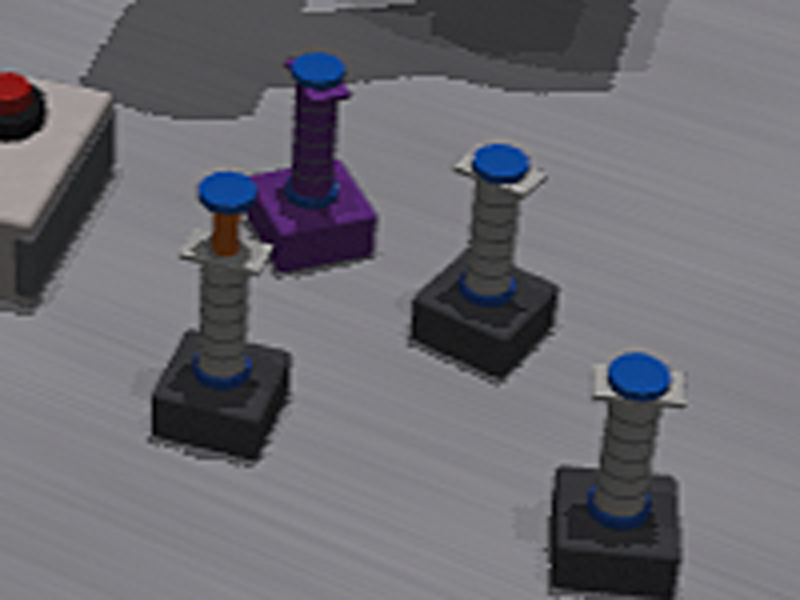

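The crop confirms the choice. The orange rod shows only on the left black holder, with its disc top at about (0.600, 0.059, 0.140). The purple one and the two other black ones are home. The green cap is at (0.531, -0.252, 0.077), and both cameras agree within 2 mm. Moving over the plunger with the fingers shut.

Call:
jog_arm([
  [0, [0.01, 0.04, 0.01], 0],
  [0, [0.01, 0.04, 0], 0],
  [0, [0.01, 0.04, 0], 0],
  [0, [0.01, 0.04, 0], 0],
  [0, [0.01, 0.04, 0], 0],
  [0, [0.01, 0.04, 0], 0],
  [0, [0.03, 0.03, 0], 0],
  [0, [0.03, 0.03, 0], 0],
  [0, [0.03, 0.03, 0], 0],
  [0, [0.03, 0.03, 0], 0],
], force=30)

```text
clock: 1.65
position: [0.3693, -0.1822, 0.2586]
ee_rot: [-0.118, 0.117, -0.697, 0.698]
contact_force: [0.1, -0.4, 0.6]
width: 0.0
```

Call:
jog_arm([
  [0, [0.029, 0.03, 0], 0],
  [0, [0.029, 0.03, 0], 0],
  [0, [0.029, 0.03, 0], 0],
  [0, [0.029, 0.03, 0], 0],
  [0, [0.029, 0.03, 0], 0],
  [0, [0.029, 0.03, 0], 0],
  [0, [0.029, 0.03, 0], 0],
  [0, [0.029, 0.032, 0], 0],
  [0, [0, 0, 0], 0],
])

```text
clock: 2.78
position: [0.602, 0.0608, 0.2577]
ee_rot: [0.119, -0.118, 0.697, -0.697]
contact_force: [-0.8, -0.3, -0.7]
width: -0.0003
```

Run:
```python
from h import *
s=manip.get_state();print(s['position'],s['contact_force'],s['width'],s['clock'])
im,d=get_image('scene');save('s1',cv2.resize(im[130:330,250:500],None,fx=3,fy=3,interpolation=cv2.INTER_CUBIC))
```

```text
[0.60201651 0.06081027 0.25765755] [-0.78648151 -0.31673386 -0.7426604 ] -0.000261781283633924 2.775
```

View pics/s1.png

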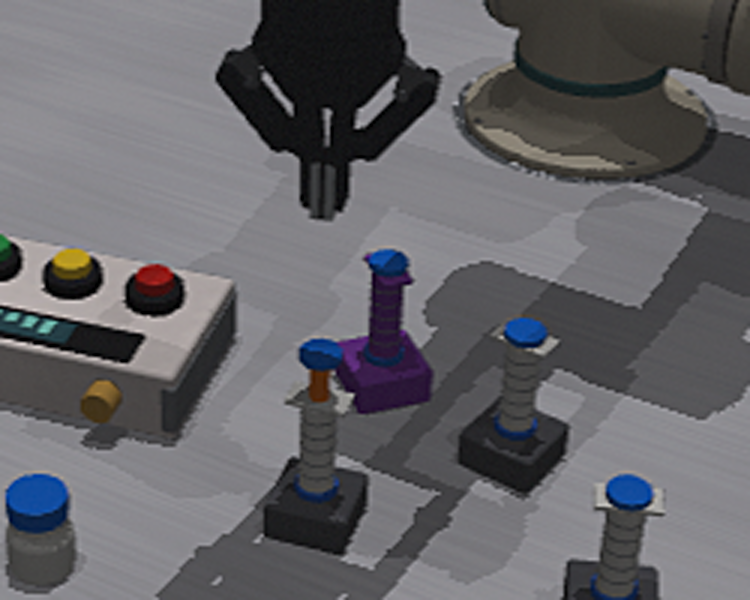

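The shut fingers hang directly above the raised disc (crop pixel 320,350), with nothing in between. Descending to just above it.

Call:
jog_arm([
  [0, [-0.002, -0.002, -0.02], 0],
  [0, [0, 0, -0.025], 0],
  [0, [0, 0, -0.025], 0],
  [0, [0, 0, -0.018], 0],
  [0, [0, 0, -0.004], 0],
  [0, [0, 0, 0], 0],
])

```text
clock: 3.58
position: [0.5982, 0.0561, 0.1668]
ee_rot: [-0.117, 0.117, -0.697, 0.697]
contact_force: [-0.3, -0.2, 0.2]
width: 0.0002
```

Call:
jog_arm([
  [0, [0, 0, -0.003], 0],
  [0, [0, 0, -0.003], 0],
  [0, [0, 0, -0.003], 0],
  [0, [0, 0, -0.003], 0],
  [0, [0, 0, -0.003], 0],
  [0, [0, 0, 0], 0],
])

```text
clock: 4.32
position: [0.5985, 0.0568, 0.1513]
ee_rot: [-0.118, 0.117, -0.697, 0.697]
contact_force: [-1.1, -0.4, 2.3]
width: 0.0
```

Call:
jog_arm([
  [0, [0, 0.001, -0.003], 0],
  [0, [0, 0, -0.003], 0],
  [0, [0, 0, -0.003], 0],
  [0, [0, 0, -0.003], 0],
  [0, [0, 0, -0.003], 0],
  [0, [0, 0, -0.003], 0],
])

```text
clock: 5.08
position: [0.5984, 0.0576, 0.1331]
ee_rot: [-0.117, 0.117, -0.697, 0.697]
contact_force: [0.1, -2.0, 3.2]
width: 0.0
```

Call:
jog_arm([
  [0, [0, 0, -0.002], 0],
  [0, [0, 0, -0.001], 0],
  [0, [0, 0, -0.001], 0],
])

```text
clock: 5.45
position: [0.5984, 0.0577, 0.1293]
ee_rot: [-0.117, 0.117, -0.697, 0.697]
contact_force: [0.2, -3.3, 3.9]
width: -0.0
```

Call:
jog_arm([
  [0, [0, 0, -0.001], 0],
  [0, [0, 0, -0.001], 0],
])

```text
clock: 5.7
position: [0.5984, 0.0577, 0.1273]
ee_rot: [-0.118, 0.117, -0.697, 0.697]
contact_force: [-1.0, -2.9, 4.4]
width: 0.0
```

Call:
jog_arm([
  [0, [0, 0, -0.001], 0],
  [0, [0, 0, 0], 0],
])

```text
clock: 5.95
position: [0.5985, 0.0573, 0.1271]
ee_rot: [-0.118, 0.117, -0.697, 0.698]
contact_force: [-1.8, -4.3, 8.1]
width: 0.0003
```

Call:
jog_arm([
  [0, [0, 0, -0.001], 0],
  [0, [0, 0, 0], 0],
])

```text
clock: 6.2
position: [0.5986, 0.0571, 0.127]
ee_rot: [-0.118, 0.117, -0.697, 0.698]
contact_force: [-3.3, -4.2, 13.1]
width: -0.0003
```

Hard stop: the force rises with no further travel, at the expected height of 0.127. Lifting straight off and checking.

Call:
jog_arm([
  [0, [0, 0, 0.003], 0],
  [0, [0, 0, 0.01], 0],
  [0, [0, 0, 0.03], 0],
  [0, [0, 0, 0.04], 0],
  [0, [-0.01, -0.04, 0], 0],
  [0, [-0.01, -0.04, 0], 0],
  [0, [-0.01, -0.04, 0], 0],
  [0, [-0.01, -0.04, 0], 0],
  [0, [0, 0, 0], 0],
])

```text
clock: 7.32
position: [0.5579, -0.1042, 0.2083]
ee_rot: [0.116, -0.116, 0.698, -0.697]
contact_force: [-0.5, 0.5, -0.3]
width: 0.0002
```

Run:
```python
from h import *
s=manip.get_state();print(s['position'],s['contact_force'],s['clock'])
blue=lambda i:(i[...,2]>110)&(i[...,2]>1.6*i[...,0])&(i[...,1]>45)
im,d=get_image('top');m=blue(im.astype(int)).astype(np.uint8)
n,l,st,ce=cv2.connectedComponentsWithStats(m)
for k in range(1,n):
    if 120<ce[k][0]<400 and 150<ce[k][1]<400 and st[k][4]>60:
        dp=np.median(d[l==k]);print(ce[k],st[k][4],atd('top',ce[k],dp).round(4))
im,d=get_image('scene');save('s2',cv2.resize(im[130:330,230:480],None,fx=3,fy=3,interpolation=cv2.INTER_CUBIC))
```

```text
[ 0.55794893 -0.10423396  0.20829377] [-0.5059083   0.53317056 -0.26161655] 7.325
[213.46534653 162.56105611] 303 [0.7549 0.1724 0.0189]
[351.55963303 169.46788991] 436 [ 0.7264 -0.0705  0.0609]
[271.60700389 245.50972763] 257 [0.5987 0.058  0.1104]
[142.66233766 253.16017316] 231 [0.5911 0.2603 0.1105]
[217.48995984 327.17670683] 249 [0.4748 0.1429 0.1105]
[290.56164384 344.36073059] 219 [0.447  0.0308 0.1104]
```

View pics/s2.png

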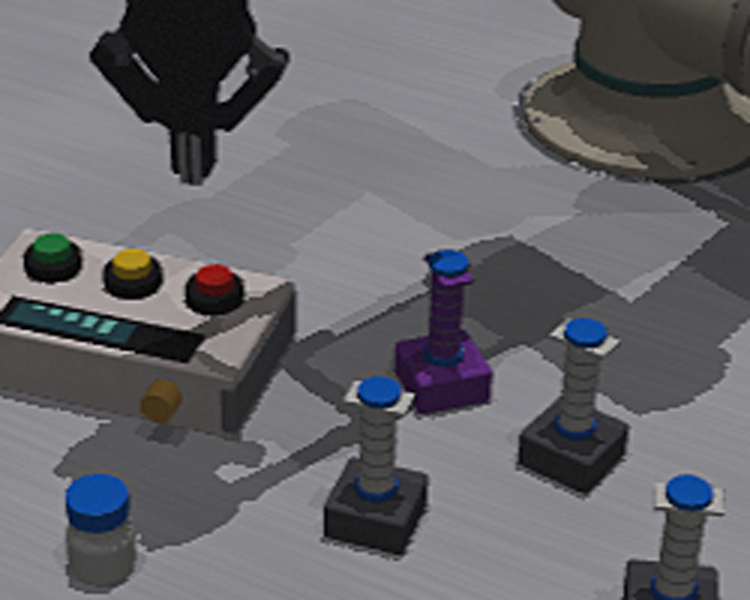

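The disc now sits at 0.1104, level with the others, with no orange showing (crop pixel 378,390). The holder has not moved. Now to the green button.

Call:
jog_arm([
  [0, [-0.007, -0.037, 0], 0],
  [0, [-0.007, -0.037, 0], 0],
  [0, [-0.007, -0.037, 0], 0],
  [0, [-0.006, -0.037, 0], 0],
  [0, [0, 0, -0.03], 0],
  [0, [0, 0, -0.03], 0],
  [0, [0, 0, -0.03], 0],
  [0, [0, 0, -0.014], 0],
  [0, [0, 0, 0], 0],
])

```text
clock: 8.55
position: [0.5315, -0.2492, 0.1036]
ee_rot: [0.117, -0.118, 0.698, -0.697]
contact_force: [-0.2, -0.0, 1.0]
width: 0.0001
```

Run:
```python
from h import *
im,d=get_image('scene');save('s3',cv2.resize(im[130:280,180:380],None,fx=4,fy=4,interpolation=cv2.INTER_CUBIC))
```

```text
(no output)
```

View pics/s3.png

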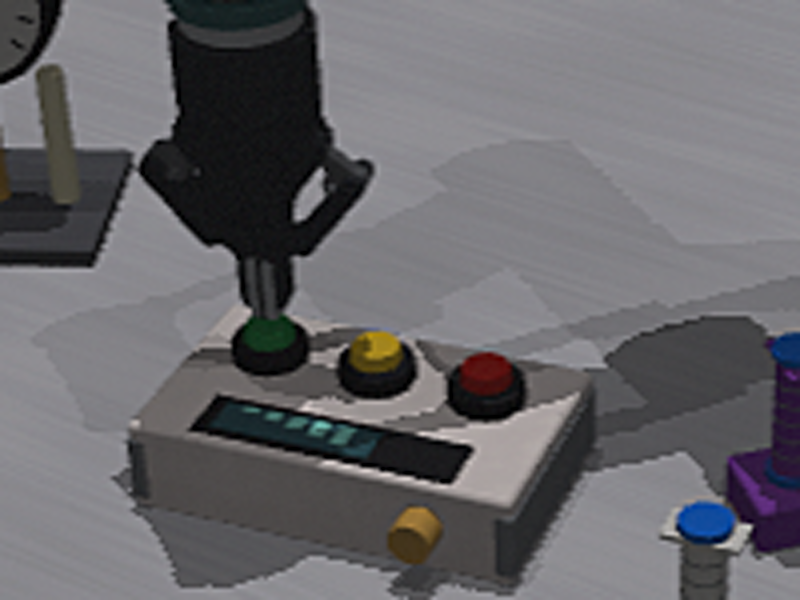

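The fingertips are centred just above the green cap (crop pixel 268,320), clear of the yellow one. Pressing.

Call:
jog_arm([
  [0, [0, -0.002, -0.004], 0],
  [0, [0, 0, -0.003], 0],
  [0, [0, 0, -0.002], 0],
  [0, [0, 0, -0.002], 0],
  [0, [0, 0, -0.002], 0],
  [0, [0, 0, 0], 0],
])

```text
clock: 9.35
position: [0.5314, -0.2524, 0.0915]
ee_rot: [-0.118, 0.117, -0.697, 0.697]
contact_force: [-0.3, -0.8, 2.2]
width: 0.0
```

Call:
jog_arm([
  [0, [0, 0, -0.001], 0],
  [0, [0, 0, -0.001], 0],
  [0, [0, 0, 0], 0],
])

```text
clock: 9.72
position: [0.5314, -0.2524, 0.0894]
ee_rot: [-0.118, 0.117, -0.697, 0.697]
contact_force: [-1.4, 0.3, 3.3]
width: -0.0001
```

Call:
jog_arm([
  [0, [0, 0, -0.001], 0],
  [0, [0, 0, -0.001], 0],
  [0, [0, 0, 0], 0],
])

```text
clock: 10.1
position: [0.5315, -0.2524, 0.088]
ee_rot: [-0.118, 0.117, -0.697, 0.697]
contact_force: [-2.1, 0.4, 7.8]
width: 0.0
```

Call:
jog_arm([
  [0, [0, 0, -0.001], 0],
  [0, [0, 0, 0], 0],
  [0, [0, 0, 0], 0],
])

```text
clock: 10.48
position: [0.5315, -0.2524, 0.0879]
ee_rot: [-0.118, 0.117, -0.697, 0.698]
contact_force: [-2.9, 1.3, 13.3]
width: -0.0001
```

Fully down: TCP height 0.088 and 13 N, above the 5 N needed. Releasing and backing away.

Call:
jog_arm([
  [0, [0, 0, 0.004], 0],
  [0, [0, 0, 0.006], 0],
  [0, [0, 0, 0.02], 0],
  [0, [0, 0, 0.04], 0],
  [0, [0, 0, 0.05], 0],
  [0, [-0.04, 0, 0.03], 0],
  [0, [-0.04, 0, 0], 0],
  [0, [-0.04, 0, 0], 0],
  [0, [-0.03, 0, 0], 0],
  [0, [0, 0, 0], 0],
])

```text
clock: 11.72
position: [0.3797, -0.2517, 0.2361]
ee_rot: [0.117, -0.117, 0.698, -0.697]
contact_force: [-0.1, -0.5, 0.6]
width: 0.0003
```

Run:
```python
from h import *
s=manip.get_state();print(s['position'],s['contact_force'],s['clock'])
im,d=get_image('top');save('t4',im);i=im.astype(int)
B=(i[...,2]>110)&(i[...,2]>1.6*i[...,0])&(i[...,1]>45)
G=(i[...,1]>70)&(i[...,1]>1.5*i[...,0])&(i[...,1]>1.3*i[...,2])
for nm,m in(('b',B),('g',G)):
    n,l,st,ce=cv2.connectedComponentsWithStats(m.astype(np.uint8))
    for k in range(1,n):
        if 120<ce[k][0]<500 and 150<ce[k][1]<400 and st[k][4]>60:
            print(nm,ce[k].round(1),st[k][4],atd('top',ce[k],np.median(d[l==k])).round(4))
im,d=get_image('scene');save('s4',im)
```

```text
[ 0.37968362 -0.25165789  0.23606057] [-0.10888309 -0.47352477  0.55293442] 11.725
b [213.3 162.5] 294 [0.7548 0.1724 0.0198]
b [351.6 169.4] 433 [ 0.7265 -0.0705  0.061 ]
b [271.4 245.4] 253 [0.5989 0.0583 0.1104]
b [142.6 253.2] 229 [0.591  0.2604 0.1104]
b [217.5 327.1] 244 [0.4748 0.1429 0.1105]
b [291.9 344.2] 265 [0.4472 0.0287 0.1104]
g [469.9 285.7] 231 [ 0.5302 -0.2531  0.0777]
```

View pics/s4.png

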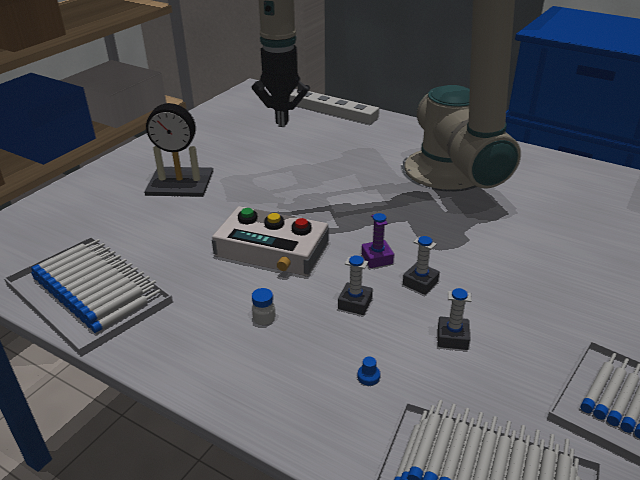

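All is as wanted: the plunger is home (357,261), the green button is back up (247,215), everything else is in place and the hand is clear (282,120).

```bash
python3 -c "
from h import *
print(sign_off())"
```

```text
the job is handed in; nothing more can be done
None
```

I pushed the raised plunger home with the shut fingertips, then pressed the green button fully down and let it spring back. The job was handed in at about 12 s, well under the 38 s limit.

- **Plunger:** it met its hard stop at about 13 N. The disc top now measures 0.1104 m, level with the other two syringes, and no orange shows.
- **Button:** it went fully down at about 13 N with the fingertips at the expected height. Afterwards the cap measured 0.0777 m, back to its starting height.
- **Everything else:** the other two syringes, the purple look-alike, the jar and the stopper measured unmoved to within about 1 mm. The yellow and red buttons look untouched in the last picture. I checked the pushed syringe's holder only by eye and by its disc position, and saw no shift.
- **Hand:** it finished clear, about 15 cm to the side of the button and touching nothing.

No check failed or disagreed.

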